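Clamp the pump head in the service fixture

ROBOT

A 6-joint arm with a two-finger parallel gripper is mounted at the origin on a cart in front of the work surface, level with it; the furniture and walls round the work are solid. World frame = base frame: x ahead of the robot, y to its left, z up, the work surface at z = 0. Lengths are in m, angles in degrees, forces in N, time in s.
With the tool pointing down it reaches from about 0.4 to 0.825 m from the base axis. Payload 7 kg.
Tool frame: the origin (TCP) lies midway between the tips of the shut fingers; the grasp point (between the pads) lies 19 mm behind it (ctrl.hold_point_z is the distance from the TCP to the grasp point, in m); z points along the fingers, y is the line along which they close (so a half turn about z gives the same grasp; the last joint's range is limited). The gripper opens to 88 mm and grips with 3 to 60 N. Pads are 19 mm wide; open, the fingers measure 130 mm over their backs; the gripper's body (78 mm by 193 mm) begins 47 mm behind the grasp point.
Start: joints at [-55.457, 20.546, 0.682, 0, -70.136, -16.507], TCP at [0.209, -0.642, 0.227] pointing down, gripper open.
Joint ranges: [-176.03, 176.03], [-82.01, 121.73], [-58.28, 71.71], [-173.87, 95.51], [-174.79, -0.11], [-173.66, 173.66]. Speed limits (degrees/s): [136.94, 136.94, 172.46, 180, 180, 180].

INTERFACE

Orientations are given as [roll, pitch, yaw] about the fixed x, y, z axes, in that order (R = Rz(yaw) Ry(pitch) Rx(roll)).
In Python, from plant import ctrl gives the robot as it stands.
- The arm moves only by the tool apply_moves, never from a script. Its argument "deltas" is a list of rows, each an object with "fingers": the finger opening in mm, from 0 to 87.6; "delta_pos": the shift along the tool's x, y, z in mm, a list of three; "angular": the turn, a rotation vector about the tool's x, y, z in degrees, a list of three. A call has 1 to 10 rows; each row is the pose to reach, as a shift and turn from the pose commanded when the call began, along the tool's axes at that moment; what a row does not reach only later rows make up. A row lasts 1/10 s, in which the tool goes at most 50 mm and 8.59 degrees, less where a joint would pass 70% of its speed; a pose out of reach is approached as far as the arm can. A call with a gripper value outside its range is refused whole. The fingers move at their own pace and stop on an object; the grip force is fixed at half the most. Time passes only in rows, so rows that repeat a pose let the fingers close. It gives the time, the measured TCP pose, the force, the opening and the grip force at its end, in the units of the state.
- ctrl.get_obs(): the state, without advancing time (a new reading comes with each control period).
- ctrl.snapshot(name): name is "scene" or "top" or "wrist"; returns the picture (384x512x3 uint8, red, green, blue); there is no depth.
- ctrl.camera_params(name): a dict with "fx", "fy", "cx", "cy" (pixels), "dist_coeffs" ([k1, k2, p1, p2, k3] as OpenCV has them; the pictures are not rectified), "cam_to_world" (4x4, takes a point from camera to world coordinates); the wrist camera has in their place "mount" (4x4, takes a point from camera to tool coordinates, whose origin is the TCP and whose axes are the flange's). Camera axes: x right, y up, looking along -z (the intrinsics and any distortion apply to the point x, -y, -z); pixel columns grow to the right and rows downward; lengths in m; the calibration is good to about 2 mm. A picture is of the moment at which its call begins: read the wrist's pose just before it. camera_params takes no time and is no camera call.
- ctrl.close_job(): hands the job in; it is judged then, once.
The state is a dict: "clock": time; "joint_pos": joint angles; "qvel": joint speeds; "tau": joint torques, N m; "tool_pos": TCP position; "orientation": TCP orientation; "force": force on the tool from outside, world axes, zero at the start; "moment": the same for the moment, N m; "opening": finger opening in m; "gripper_force": force on a finger pad.
Only numpy, scipy, OpenCV 4.12 (cv2) and the standard library are available. Lean on these libraries where they do the work, as an engineer would, in place of code of your own. Each camera call takes 0.05 s, during which the arm holds its last target. There are 200 camera calls.

TASK

Put the spare pump head upright into the nest of the clamping fixture, between the four corner stops and with its tube stubs pointing along the plate, let go of it, then push the toggle clamp's lever forward past its centre until it snaps over and the clamp holds the pump head. Never push on the fixture or its lever, or press the pump head down, with more than 25 N, and leave the two loose blind plugs where they stand.

Things in the scene. Friction and masses are not known exactly. Their poses are not given: they have to be found in the camera images.
- clamp_fixture: Fixed aluminium plate 210 x 90 x 10 mm with a nest at one end and a steel toggle clamp behind it. Origin: underside of the plate, below the nest's centre. +x runs along the plate from the clamp to the nest (the way the lever is pushed), +z up; the plate spans x -165 to +45 mm, y -45 to +45 mm.
- nest (a point): Centre of the nest floor (plate's top, 10 mm above the table), axes as the fixture's. Four L-shaped steel corner stops, 8 mm high, leave a pocket 69 mm (x) by 52 mm (y), i.e. about 2.5 mm clearance round the pump head.
- lever_place (a point): Mid place of the clamp lever's pivot: fixture x -95, y 0, z +70 mm, axes as the fixture's. The clamp, bolted in slots, really sits up to 20 mm either way along x from here; that is NOT measured: find it by touch or sight. The handle ends in a free-turning black cross roller (22 mm diameter, 40 mm long along y), its axis 110 mm from the pivot: from here x -103, z +40 mm open, x +33, z +105 mm snapped over.
- pump_head_center (a point): Centre of the spare pump head's body (loose, 0.15 to 0.3 kg), half-way up: black block with cream top, 47 mm (its x) x 64 mm (its y) x 50 mm high, upright on the table at the start. Thin tube stubs come out of its two y ends (120 mm over all). Grip it across the 47 mm (fingers closing along its x). In the nest its y lies along the fixture's x, either way round.
- toggle_lever (a joint): Turn of the lever (handle and clamp arm in one), rad. 0 open: handle leans 1.2 back from upright, arm stands up, 105 mm above the pivot. 1.38 dead centre (handle leans 0.18 forward). 1.50 snapped over: arm level, rubber foot on the pump head. A spring resists up to 1.38 (at most 12 N level at the roller), then snaps the lever on by itself, 13 mm at the roller, to a hard stop; pushing on there soon exceeds 25 N.
- plug_a_center (a point): Centre of a small loose white blind plug (28 mm diameter, 29 mm high) standing on the table on the robot's side of the fixture, a bystander.
- plug_b_center (a point): Centre of a small loose white blind plug (31 mm diameter, 29 mm high) standing on the table behind the clamp on the far side, a bystander.
There are look-alikes about, which are no part of the job. What is shaped like the part that bears pump_head_center but purple is not meant.

How it is judged (in metres and radians):
On the way, in this order (a step that is already met when the one before it is completed fails the run):
1. the pump head sits in the nest, let go, with the lever still open (horizontal distance between pump_head_center and nest below 0.006 m and z of pump_head_center in the frame of nest between 0.0225 and 0.0275 m and angle between pump_head_center's own z axis and vertical below 0.06 rad and angle between the y axis of pump_head_center and the x axis of nest, either way round below 0.12 rad and value of joint toggle_lever below 0.3 rad and contact force between the fingers and pump_head below 0.1 N), for 0.2 s.
2. the lever has snapped over its centre with the pump head in the nest (horizontal distance between pump_head_center and nest below 0.006 m and z of pump_head_center in the frame of nest between 0.0225 and 0.0275 m and angle between pump_head_center's own z axis and vertical below 0.06 rad and angle between the y axis of pump_head_center and the x axis of nest, either way round below 0.12 rad and value of joint toggle_lever above 1.45 rad), for 0.2 s.
At the end, for the whole second after the job is handed in: The pump head stands at rest in the nest (centre within 6 mm of the nest's centre, bottom on the plate within 2.5 mm, upright within 0.06 rad, its long side along the plate within 0.12 rad), the lever is snapped over (above 1.45 rad) with its arm down on the pump head (all of step 2 and linear speed of pump_head below 0.02 m/s); the robot touches nothing.
It fails at once if the robot presses on the fixture, its lever or clamp with more than 25 N (contact force between any of the arm, the fingers and clamp_fixture above 25 N).
It fails at once if the pump head is pressed on the fixture with more than 45 N (25 N, the clamp's own force and a margin) (contact force between pump_head and clamp_fixture above 45 N).
It fails at once if a blind plug is moved by more than 20 mm (distance of any of plug_a_center, plug_b_center from where it was at the start of the episode above 0.02 m).
It also fails if it takes over 64 s, if anything falls off the work surface, if the arm or the gripper's body presses on something with over 40 N, if the wrist force passes 120 N, or if a joint passes its speed limit or range.

## Working session

There is one attempt and no reset: what is moved stays moved. The work goes in short steps, Python scripts to look and compute and a tool call to move; the robot and the scene stay as the last step left them, time stands still between calls to the robot, and variables do not carry over. Pictures are saved under pics/ and viewed, at most 10 in all, crops included, and the job is handed in when it is done.

Besides the shell and the picture viewer there is one more tool, called after ">>>" as name(argument=value, ...), one argument or row to a line, values as JSON. apply_moves: Moves the arm, as the interface text tells. Its arguments: {"type":"object","properties":{"deltas":{"type":"array"}},"required":["deltas"]}

```bash
mkdir -p pics; ls; python3 - <<'E'
from plant import ctrl
import cv2,numpy as np
o=ctrl.get_obs();print(o)
for n in("scene","top"):
    im=ctrl.snapshot(n);cv2.imwrite(f"pics/{n}0.png",im[:,:,::-1]);p=ctrl.camera_params(n);print(n,p)
print(ctrl.camera_params("wrist"))
a=cv2.imread("pics/scene0.png");b=cv2.imread("pics/top0.png")
E
```

```text
pics
{'clock': 0.0, 'joint_pos': array([-5.54553677e+01,  2.05911712e+01,  6.34998969e-01, -1.92650919e-02,
       -7.01338817e+01, -1.65053999e+01]), 'qvel': array([-0.00765734,  0.02159951, -0.01151816,  0.02828722, -0.02928261,
       -0.01046925]), 'tau': array([-5.38078948e-04, -5.82715917e+01,  2.93045139e+01,  6.99713096e+00,
        6.86232830e-03, -1.04515620e-04]), 'tool_pos': array([ 0.20884139, -0.64139169,  0.22563764]), 'orientation': array([ 1.79908511e+02, -8.22301629e-03, -1.61967322e+02]), 'force': array([-1.23166456,  0.07490676,  0.03101479]), 'moment': array([ 0.02265125, -0.05244529,  0.01751184]), 'gripper_force': 0.0, 'opening': 0.0874153776402735}
scene {'fx': 497.6253854182027, 'fy': 497.6253854182027, 'cx': 248.20829682221495, 'cy': 195.93318984553034, 'dist_coeffs': array([0.02773705, 0.        , 0.        , 0.        , 0.        ]), 'cam_to_world': array([[ 0.8956926 ,  0.17775006, -0.40760236,  0.09455253],
       [-0.44410969,  0.40373762, -0.79985156, -0.53666162],
       [ 0.02239074,  0.89744128,  0.44056533,  0.49036353],
       [ 0.        ,  0.   
[... 333 characters left out ...]
00871308,  0.01830658,  0.22220905],
       [ 0.01777581,  0.05752457,  0.99818583,  0.92751988],
       [ 0.        ,  0.        ,  0.        ,  1.        ]])}
{'fx': 305.82518668843977, 'fy': 305.82518668843977, 'cx': 261.53155279910567, 'cy': 187.33950433828454, 'dist_coeffs': array([-0.0205947,  0.       ,  0.       ,  0.       ,  0.       ]), 'mount': array([[-4.27088767e-04,  9.67046022e-01,  2.54601275e-01,
         6.79043248e-02],
       [ 9.99999823e-01,  3.07657495e-04,  5.08912358e-04,
        -4.01407634e-04],
       [ 4.13811681e-04,  2.54601447e-01, -9.67045982e-01,
        -1.58043305e-01],
       [ 0.00000000e+00,  0.00000000e+00,  0.00000000e+00,
         1.00000000e+00]])}
```

View pics/scene0.png

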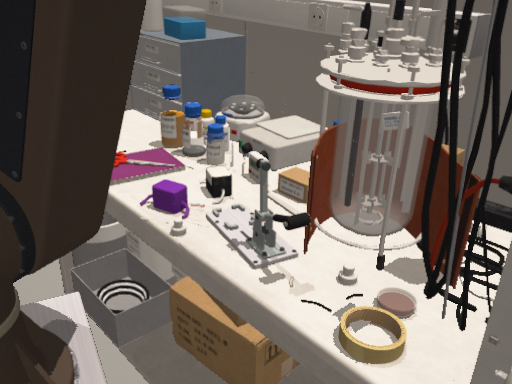

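View pics/top0.png

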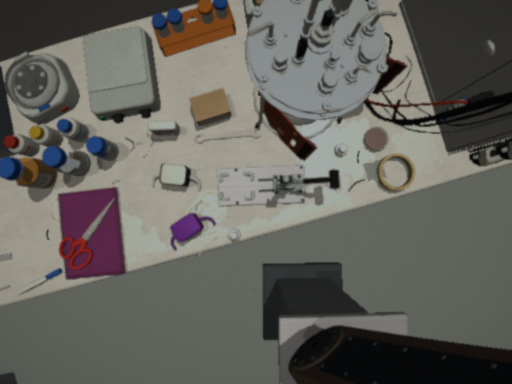

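Scene view: the black pump head with the cream top is at (219,182), the purple look-alike at (170,195), the fixture at (250,235) with its roller at about (292,221), and plugs at (178,226) and (347,272). Top view: the pump is at (174,175), the plate spans columns 218–305, and the roller is at (335,180). Next I'll take sharper measurements.

```bash
cat > h.py <<'E'
import numpy as np,cv2
from plant import ctrl
from scipy.spatial.transform import Rotation as R
def cam(n,obs=None):
    p=ctrl.camera_params(n);K=np.array([[p['fx'],0,p['cx']],[0,p['fy'],p['cy']],[0,0,1]])
    if n=='wrist':
        T=np.eye(4);T[:3,:3]=R.from_euler('xyz',obs['orientation'],degrees=True).as_matrix();T[:3,3]=obs['tool_pos'];C=T@p['mount']
    else: C=p['cam_to_world']
    return K,np.array(p['dist_coeffs']),C
def ray(c,uv):
    K,d,C=c;q=cv2.undistortPoints(np.array(uv,float).reshape(-1,1,2),K,d)[:,0]
    v=np.c_[q[:,0],-q[:,1],-np.ones(len(q))]@C[:3,:3].T
    return C[:3,3],v
def onz(c,uv,z):
    o,v=ray(c,uv);return o+v*((z-o[2])/v[:,2])[:,None]
def proj(c,P):
    K,d,C=c;q=(np.atleast_2d(P)-C[:3,3])@C[:3,:3];q=q*[1,-1,-1]
    return cv2.projectPoints(q,np.zeros(3),np.zeros(3),K,d)[0][:,0]
def delta(p,rpy,o=None):
    """shift mm / rotvec deg in tool axes from the measured pose to the world pose"""
    o=o or ctrl.get_obs();A=R.from_euler('xyz',o['orientation'],degrees=True);B=R.from_euler('xyz',rpy,degrees=True)
    return np.round(A.inv().apply(np.array(p)-o['tool_pos'])*1e3,1),np.round((A.inv()*B).as_rotvec(degrees=True),2)
E
python3 - <<'E'
from h import *
c=cam('top');im=cv2.imread('pics/top0.png')
for n,uv,z in (('pump',(174,174),.05),('purple',(187,227),.05),('plate',[(218,168),(218,205),(305,166),(305,204)],.01),('roller',(335,180),.11),('plugs',[(234,235),(341,149)],.029)):
    print(n,onz(c,uv,z).round(3).tolist())
cv2.imwrite('pics/crop1.png',cv2.resize(im[130:260,140:360],None,fx=3.6,fy=3.6,interpolation=cv2.INTER_CUBIC))
E
```

```text
pump [[0.496, 0.402, 0.05]]
purple [[0.374, 0.372, 0.05]]
plate [[0.514, 0.304, 0.01], [0.424, 0.305, 0.01], [0.517, 0.094, 0.01], [0.425, 0.095, 0.01]]
roller [[0.474, 0.043, 0.11]]
plugs [[0.354, 0.266, 0.029], [0.555, 0.009, 0.029]]
```

View pics/crop1.png

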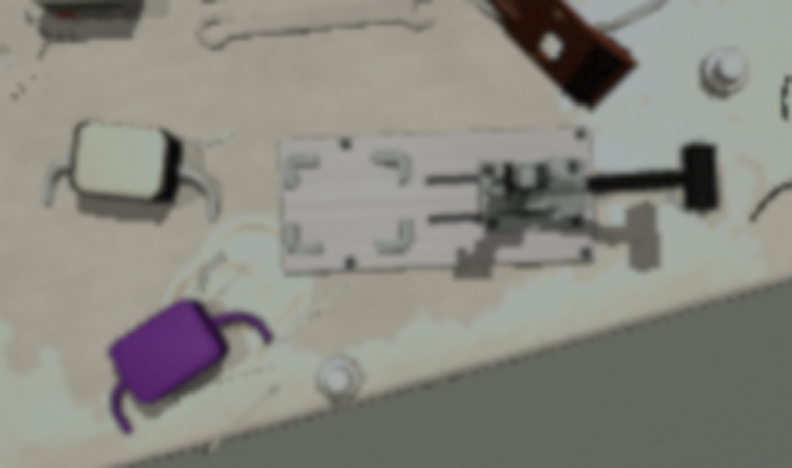

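Enlarged top view: the cream pump top is centred near crop (124,160), about 5° off level. The plate corners are at crop (280,139), (286,272), (588,129) and (593,262), the roller at (699,177), and the shield corner at (590,105)–(635,65). Next I'll check how close the shield is and work out the moves.

```bash
python3 - <<'E'
from h import *
c=cam('top');s=cam('scene')
f=lambda a:np.array(a,float)/3.6+[140,130]
P=onz(c,f([(280,139),(286,272),(588,129),(593,262)]),.01)
ax=(P[0]+P[1]-P[2]-P[3])/2; print('len',np.linalg.norm(ax),'yaw',np.degrees(np.arctan2(ax[1],ax[0])))
yaw=np.arctan2(ax[1],ax[0]);cen=P.mean(0);u=np.array([np.cos(yaw),np.sin(yaw),0]);print('nest',cen+u*.06,np.c_[P])
def tri(a,b):
    o1,v1=ray(c,a);o2,v2=ray(s,b);A=np.c_[v1[0],-v2[0]];t,r,_,_=np.linalg.lstsq(A,o2-o1,rcond=None)
    return ((o1+v1[0]*t[0]+o2+v2[0]*t[1])/2).round(3),np.sqrt(r)
print('roller',tri(f((699,177)),(297,221)))
print('roller onz',onz(c,f((699,177)),.116))
print('shield low corner at z0/.1/.2',[onz(c,f((590,105)),z).round(3)[0] for z in(0,.1,.2)],[onz(c,f((635,65)),z).round(3)[0] for z in(0,.1,.2)])
print('scene shield bottom z0',onz(s,(305,243),0))
print('tri',tri(f((590,105)),(305,243)),tri(f((635,65)),(305,243)))
print('pump', onz(c,f([(80,121),(170,130),(165,203),(72,193)]),.05))
E
```

```text
len 0.20594067648629105 yaw 91.37611870066425
nest [0.46863508 0.25994395 0.01      ] [[0.51210421 0.30474821 0.01      ]
 [0.42310204 0.30105557 0.01      ]
 [0.51726879 0.09795398 0.01      ]
 [0.427829   0.09608724 0.01      ]]
roller (array([0.477, 0.044, 0.109]), array([0.00221007]))
roller onz [[0.47559985 0.04629056 0.116     ]]
shield low corner at z0/.1/.2 [array([0.535, 0.095, 0.   ]), array([0.521, 0.109, 0.1  ]), array([0.508, 0.122, 0.2  ])] [array([0.562, 0.064, 0.   ]), array([0.546, 0.081, 0.1  ]), array([0.529, 0.098, 0.2  ])]
scene shield bottom z0 [[0.55688954 0.13020378 0.        ]]
tri (array([0.533, 0.098, 0.024]), array([0.0025978])) (array([0.541, 0.078, 0.037]), array([0.03412816]))
pump [[0.52047708 0.42988664 0.05      ]
 [0.51406338 0.37175532 0.05      ]
 [0.46718505 0.37485371 0.05      ]
 [0.47413713 0.43473337 0.05      ]]
```

```bash
python3 - <<'E'
from h import *
o=ctrl.get_obs()
o1=dict(o)
for p,y in (((.36,-.21,.30),-78),):
    print(delta(p,[180,0,y],o1))
o1['tool_pos']=np.array([.36,-.21,.30]);o1['orientation']=np.array([180,0,-78])
print(delta((.42,-.05,.3),[180,0,-36],o1),delta((.42,.13,.3),[180,0,6],o1))
o1['tool_pos']=np.array([.42,.13,.30]);o1['orientation']=np.array([180,0,6])
print(delta((.43,.25,.28),[180,0,48],o1),delta((.45,.34,.22),[180,0,90],o1))
E
```

```text
(array([-277.3,  363.5,  -73.8]), array([ 8.000e-02,  6.000e-02, -8.397e+01]))
(array([-144.,  -92.,   -0.]), array([ -0.,   0., -42.])) (array([-320.1, -129.4,   -0. ]), array([  0.,   0., -84.]))
(array([  22.5, -118.3,   20. ]), array([  0.,   0., -42.])) (array([  51.8, -205.7,   80. ]), array([  0.,   0., -84.]))
```

>>> apply_moves(
  deltas=[
    {"fingers": 87, "delta_pos": [-277, 363, -74], "angular": [0, 0, -84]},
    {"fingers": 87, "delta_pos": [-277, 363, -74], "angular": [0, 0, -84]},
    {"fingers": 87, "delta_pos": [-277, 363, -74], "angular": [0, 0, -84]},
    {"fingers": 87, "delta_pos": [-277, 363, -74], "angular": [0, 0, -84]},
    {"fingers": 87, "delta_pos": [-277, 363, -74], "angular": [0, 0, -84]},
    {"fingers": 87, "delta_pos": [-277, 363, -74], "angular": [0, 0, -84]},
    {"fingers": 87, "delta_pos": [-277, 363, -74], "angular": [0, 0, -84]},
    {"fingers": 87, "delta_pos": [-277, 363, -74], "angular": [0, 0, -84]},
    {"fingers": 87, "delta_pos": [-277, 363, -74], "angular": [0, 0, -84]},
    {"fingers": 87, "delta_pos": [-277, 363, -74], "angular": [0, 0, -84]},
  ],
)

```text
clock: 1.1
tool_pos: [0.3611, -0.2076, 0.3016]
orientation: [-179.9, -0.0, -77.4]
force: [-0.1, -0.5, -0.0]
opening: 0.0871
gripper_force: 0.0
```

>>> apply_moves(
  deltas=[
    {"fingers": 87, "delta_pos": [-144, -92, 0], "angular": [0, 0, -42]},
    {"fingers": 87, "delta_pos": [-144, -92, 0], "angular": [0, 0, -42]},
    {"fingers": 87, "delta_pos": [-144, -92, 0], "angular": [0, 0, -42]},
    {"fingers": 87, "delta_pos": [-144, -92, 0], "angular": [0, 0, -42]},
    {"fingers": 87, "delta_pos": [-144, -92, 0], "angular": [0, 0, -42]},
    {"fingers": 87, "delta_pos": [-320, -129, 0], "angular": [0, 0, -84]},
    {"fingers": 87, "delta_pos": [-320, -129, 0], "angular": [0, 0, -84]},
    {"fingers": 87, "delta_pos": [-320, -129, 0], "angular": [0, 0, -84]},
    {"fingers": 87, "delta_pos": [-320, -129, 0], "angular": [0, 0, -84]},
    {"fingers": 87, "delta_pos": [-320, -129, 0], "angular": [0, 0, -84]},
  ],
)

```text
clock: 2.1
tool_pos: [0.4191, 0.132, 0.3]
orientation: [180.0, 0.0, 6.6]
force: [-0.4, -0.3, -0.3]
opening: 0.0866
gripper_force: 0.0
```

>>> apply_moves(
  deltas=[
    {"fingers": 87, "delta_pos": [22, -118, 20], "angular": [0, 0, -42]},
    {"fingers": 87, "delta_pos": [22, -118, 20], "angular": [0, 0, -42]},
    {"fingers": 87, "delta_pos": [22, -118, 20], "angular": [0, 0, -42]},
    {"fingers": 87, "delta_pos": [22, -118, 20], "angular": [0, 0, -42]},
    {"fingers": 87, "delta_pos": [22, -118, 20], "angular": [0, 0, -42]},
    {"fingers": 87, "delta_pos": [52, -206, 80], "angular": [0, 0, -84]},
    {"fingers": 87, "delta_pos": [52, -206, 80], "angular": [0, 0, -84]},
    {"fingers": 87, "delta_pos": [52, -206, 80], "angular": [0, 0, -84]},
    {"fingers": 87, "delta_pos": [52, -206, 80], "angular": [0, 0, -84]},
    {"fingers": 87, "delta_pos": [52, -206, 80], "angular": [0, 0, -84]},
  ],
)

```text
clock: 3.1
tool_pos: [0.4491, 0.3395, 0.2192]
orientation: [-179.9, 0.1, 90.4]
force: [-0.2, -0.2, 0.0]
opening: 0.0868
gripper_force: 0.0
```

```bash
python3 - <<'E'
from h import *
o=ctrl.get_obs();im=ctrl.snapshot('wrist')[:,:,::-1];cv2.imwrite('pics/w1.png',im)
np.save('w1.npy',{'orientation':o['orientation'],'tool_pos':o['tool_pos']},allow_pickle=True)
print(o['joint_pos'].round(1))
cv2.imwrite('pics/w1b.png',cv2.resize(im,None,fx=1.56,fy=1.56,interpolation=cv2.INTER_CUBIC))
E
```

```text
[ 57.   10.4 -14.2  -0.  -65.5 123.4]
```

View pics/w1b.png

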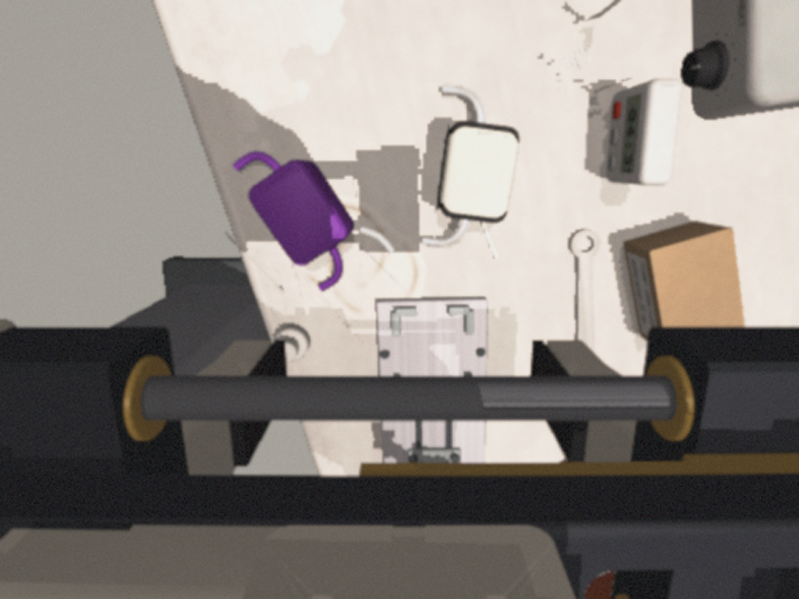

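Wrist view (scaled 1.56): the cream pump top is centred at (480,171) and slightly rotated. The plate's nest-end corners are at (378,299) and (487,297), with corner stops at about (403,317) and (461,315). The purple look-alike is well to the left.

```bash
python3 - <<'E'
from h import *
o=np.load('w1.npy',allow_pickle=True).item();c=cam('wrist',o);im=cv2.imread('pics/w1.png')
g=cv2.cvtColor(im,cv2.COLOR_BGR2GRAY)
print(g[110,300:345].tolist()); 
dark=(g<90).astype(np.uint8)
m=np.zeros((g.shape[0]+2,g.shape[1]+2),np.uint8)
b=g.copy();cv2.floodFill(b,m,(307,110),0,25,25,cv2.FLOODFILL_MASK_ONLY|cv2.FLOODFILL_FIXED_RANGE|4)
cn=max(cv2.findContours(m[1:-1,1:-1],0,1)[0],key=cv2.contourArea)
pw=onz(c,cn[:,0].astype(float),.05);r=cv2.minAreaRect((pw[:,:2]*1000).astype(np.float32));print('pump top',r)
# plate end: local crop for lines
f=lambda a:np.array(a,float)/1.56
print('plate end',onz(c,f([(378,299),(487,297)]),.01),'edge pts',onz(c,f([(377,372),(487,372)]),.01))
crop=im[180:245,225:330];cv2.imwrite('pics/w1c.png',cv2.resize(crop,None,fx=7,fy=7,interpolation=cv2.INTER_CUBIC))
E
```

```text
[237, 237, 237, 236, 237, 236, 237, 237, 237, 237, 236, 237, 237, 236, 237, 237, 238, 237, 237, 236, 237, 236, 236, 236, 237, 237, 236, 236, 231, 223, 227, 232, 232, 233, 233, 234, 233, 232, 232, 231, 231, 231, 230, 231, 230]
pump top ((513.471923828125, 383.51812744140625), (440.32537841796875, 249.06874084472656), 0.39710354804992676)
plate end [[0.4254849  0.30432749 0.01      ]
 [0.51256275 0.30662193 0.01      ]] edge pts [[0.42403972 0.24104094 0.01      ]
 [0.51581192 0.24170886 0.01      ]]
```

View pics/w1c.png

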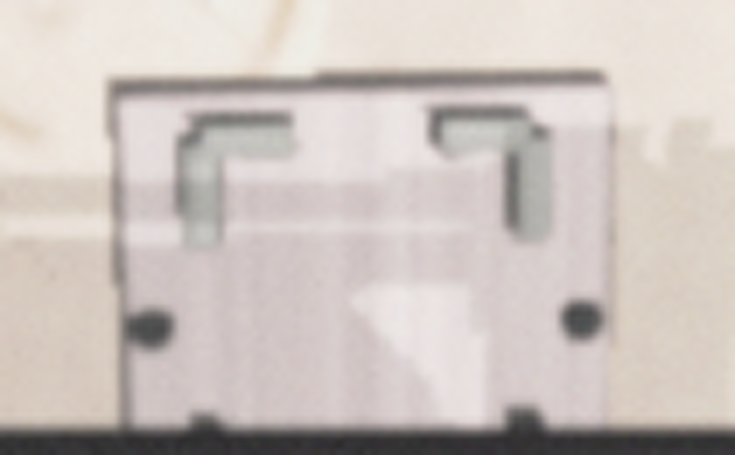

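Crop: the plate's top end edge runs from crop (116,97) to (607,84). The stops' outer faces are at x≈182 and 550, so the nest is centred on the plate. The flood fill leaked on the pump, so I'll use colour instead.

```bash
python3 - <<'E'
from h import *
o=np.load('w1.npy',allow_pickle=True).item();c=cam('wrist',o);im=cv2.imread('pics/w1.png')
E=onz(c,np.array([(116,97),(607,84)])/7+[225,180],.01);print('end',E,np.linalg.norm(E[1]-E[0]),'yaw',90+np.degrees(np.arctan2(E[1,1]-E[0,1],E[1,0]-E[0,0])))
yaw=np.radians(91.4);print('nest',E.mean(0)-.045*np.array([np.cos(yaw),np.sin(yaw),0]))
S=onz(c,np.array([(220,157),(508,150)])/7+[225,180],.018);print('stops inner',S, S.mean(0)-.0345*np.array([np.cos(yaw),np.sin(yaw),0]))
print(im[110,280:345:4].tolist())
d=im[:,:,1].astype(int)-im[:,:,2]  # g-r
lab=cv2.cvtColor(im,cv2.COLOR_BGR2LAB).astype(int);print(lab[110,300:345:4].tolist())
m=(((lab[:,:,1]<=lab[110,307,1]+1)&(lab[:,:,0]>215))*255).astype(np.uint8);m[:, :270]=0;m[:,345:]=0;m[:60]=0;m[155:]=0
m=cv2.morphologyEx(m,cv2.MORPH_OPEN,np.ones((5,5)))
cn=max(cv2.findContours(m,0,1)[0],key=cv2.contourArea);print(cv2.boundingRect(cn))
r=cv2.minAreaRect((onz(c,cn[:,0].astype(float),.05)[:,:2]*1000).astype(np.float32));print(r)
E
```

```text
end [[0.4245375  0.30147625 0.01      ]
 [0.51208543 0.30452671 0.01      ]] 0.08760106195994356 yaw 91.99556575492554
nest [0.46941091 0.25801491 0.01      ]
stops inner [[0.44327313 0.29294187 0.018     ]
 [0.4939001  0.29460157 0.018     ]] [0.46942952 0.25928202 0.018     ]
[[140, 148, 157], [92, 99, 104], [217, 228, 234], [227, 237, 239], [227, 237, 238], [228, 238, 238], [229, 238, 238], [229, 238, 238], [229, 238, 238], [230, 239, 239], [228, 238, 238], [228, 238, 238], [221, 231, 236], [224, 231, 238], [224, 232, 239], [222, 229, 237], [221, 229, 237]]
[[239, 126, 133], [240, 126, 132], [240, 126, 132], [240, 126, 132], [240, 126, 132], [239, 126, 133], [239, 126, 133], [234, 128, 133], [235, 129, 132], [236, 129, 133], [233, 130, 132], [233, 129, 133]]
(285, 82, 47, 57)
((496.9327392578125, 403.6003723144531), (54.971412658691406, 43.84642791748047), 83.303955078125)
```

```bash
python3 - <<'E'
from h import *
o=ctrl.get_obs();print(o['tool_pos'],o['orientation'])
for z in(.10,.019):print(delta((.4955,.4035,z),[180,0,83.5],o))
E
```

```text
[0.44913147 0.33932192 0.21962042] [-1.79933727e+02  8.41490881e-02  9.08327325e+01]
(array([ 63.7,  47.4, 119.5]), array([-0.06,  0.09,  7.33]))
(array([ 63.8,  47.5, 200.5]), array([-0.06,  0.09,  7.33]))
```

>>> apply_moves(
  deltas=[
    {"fingers": 87, "delta_pos": [64, 47, 119], "angular": [0, 0, 7]},
    {"fingers": 87, "delta_pos": [64, 47, 119], "angular": [0, 0, 7]},
    {"fingers": 87, "delta_pos": [64, 47, 119], "angular": [0, 0, 7]},
    {"fingers": 87, "delta_pos": [64, 47, 119], "angular": [0, 0, 7]},
    {"fingers": 87, "delta_pos": [64, 47, 145], "angular": [0, 0, 7]},
    {"fingers": 87, "delta_pos": [64, 47, 170], "angular": [0, 0, 7]},
    {"fingers": 87, "delta_pos": [64, 47, 190], "angular": [0, 0, 7]},
    {"fingers": 87, "delta_pos": [64, 47, 200], "angular": [0, 0, 7]},
    {"fingers": 87, "delta_pos": [64, 47, 200], "angular": [0, 0, 7]},
  ],
)

```text
clock: 4.05
tool_pos: [0.4959, 0.4026, 0.02]
orientation: [-180.0, 0.1, 83.0]
force: [-0.1, 0.4, -0.3]
opening: 0.0869
gripper_force: 0.0
```

```bash
python3 - <<'E'
from h import *
o=ctrl.get_obs();print(o['tool_pos'],o['orientation'],o['force'])
im=ctrl.snapshot('wrist')[:,:,::-1];c=cam('wrist',o)
print(proj(c,[(.4955,.4035,.05),(.4955,.4355,.05)]))
cv2.imwrite('pics/w2.png',im)
E
```

```text
[0.49594128 0.40262591 0.01997646] [-1.79951815e+02  8.99202044e-02  8.29630274e+01] [-0.11139091  0.35810541 -0.33906864]
[[259.03358107 257.84535842]
 [249.82288363 191.62369192]]
```

View pics/w2.png

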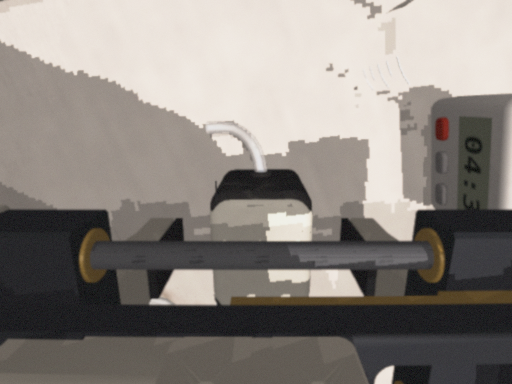

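The pump head stands between the fingers at columns 212–311. The edge of its cream top at row ≈198 matches the prediction, so I can grip.

>>> apply_moves(
  deltas=[
    {"fingers": 30, "delta_pos": [0, 0, 0], "angular": [0, 0, 0]},
    {"fingers": 30, "delta_pos": [0, 0, 0], "angular": [0, 0, 0]},
    {"fingers": 30, "delta_pos": [0, 0, 0], "angular": [0, 0, 0]},
    {"fingers": 30, "delta_pos": [0, 0, 0], "angular": [0, 0, 0]},
    {"fingers": 30, "delta_pos": [0, 0, 0], "angular": [0, 0, 0]},
    {"fingers": 30, "delta_pos": [0, 0, 0], "angular": [0, 0, 0]},
    {"fingers": 30, "delta_pos": [0, 0, 0], "angular": [0, 0, 0]},
    {"fingers": 30, "delta_pos": [0, 0, 0], "angular": [0, 0, 0]},
  ],
)

```text
clock: 4.9
tool_pos: [0.4964, 0.4034, 0.0207]
orientation: [180.0, -0.0, 83.0]
force: [-0.9, -0.7, 3.2]
opening: 0.0469
gripper_force: 30.0
```

>>> apply_moves(
  deltas=[
    {"fingers": 30, "delta_pos": [0, 0, -20], "angular": [0, 0, 0]},
    {"fingers": 30, "delta_pos": [0, 0, -50], "angular": [0, 0, 0]},
    {"fingers": 30, "delta_pos": [0, 0, -60], "angular": [0, 0, 0]},
    {"fingers": 30, "delta_pos": [0, 0, -60], "angular": [0, 0, 0]},
  ],
)

```text
clock: 5.3
tool_pos: [0.4969, 0.4042, 0.082]
orientation: [179.9, -0.2, 83.0]
force: [-0.2, 0.3, -2.7]
opening: 0.0469
gripper_force: 30.0
```

```bash
python3 - <<'E'
from h import *
o=ctrl.get_obs();print(o['tool_pos'],o['orientation'],o['force'],o['opening'],o['gripper_force'])
for z in(.08,.045):print(delta((.469,.259,z),[180,0,91.5],o))
im=ctrl.snapshot('wrist')[:,:,::-1]
np.save('w3.npy',{'orientation':o['orientation'],'tool_pos':o['tool_pos']},allow_pickle=True);cv2.imwrite('pics/w3.png',im)
g=cv2.cvtColor(im,cv2.COLOR_BGR2GRAY);print(g[160:235,262].tolist(),g[215,190:330].tolist())
E
```

```text
[0.49694242 0.40416026 0.08199198] [ 1.79921633e+02 -1.53105972e-01  8.30399524e+01] [-0.16811757  0.34118281 -2.7168283 ] 0.04689107771267667 29.98698502779007
(array([-147.5,  -10.1,    1.6]), array([ 0.09, -0.15, -8.46]))
(array([-147.6,  -10.2,   36.6]), array([ 0.09, -0.15, -8.46]))
[208, 208, 210, 213, 213, 215, 216, 219, 221, 221, 215, 191, 159, 110, 62, 41, 46, 49, 36, 29, 27, 28, 33, 30, 33, 34, 34, 43, 41, 43, 32, 33, 41, 40, 40, 44, 37, 42, 42, 53, 97, 140, 153, 156, 158, 160, 157, 156, 155, 155, 156, 152, 155, 153, 153, 153, 152, 153, 152, 154, 153, 154, 154, 153, 154, 150, 145, 125, 120, 122, 123, 120, 121, 120, 119] [214, 213, 214, 214, 214, 214, 213, 205, 202, 189, 151, 125, 121, 119, 115, 117, 116, 116, 117, 119, 116, 126, 136, 143, 149, 148, 150, 153, 153, 154, 152, 152, 153, 155, 155, 153, 154, 155, 153, 153, 155, 154, 154, 156, 155, 151, 152, 154, 153, 154, 154, 153, 150, 152, 151, 154, 154, 153, 154, 155, 153, 155, 155, 155, 155, 155, 154, 155, 154, 157, 155, 154, 153, 152, 154, 156, 174, 220, 233, 236, 236, 236, 238, 238, 237, 238, 238, 238, 238, 238, 231, 192, 158, 156, 155, 152, 156, 154, 155, 152, 153, 153, 155, 155, 154, 152, 153, 154, 156, 153, 154, 156, 155, 155, 155, 153, 153, 150, 149, 142, 135, 126, 119, 127, 162, 196, 211, 212, 214, 213, 214, 212, 211, 210, 209, 210, 210, 207, 211, 205]
```

```bash
python3 - <<'E'
from h import *
o=np.load('w3.npy',allow_pickle=True).item();c=cam('wrist',o)
A=R.from_euler('xyz',o['orientation'],degrees=True)
for uv,z in(((262,173.2),.0615),((262,200.3),.1115)):
    print((A.inv().apply(onz(c,uv,z)-o['tool_pos'])*1e3).round(1))
E
```

```text
[[29.8  0.9 20.6]]
[[ 28.4   0.8 -29.4]]
```

>>> apply_moves(
  deltas=[
    {"fingers": 30, "delta_pos": [-40, -3, 0], "angular": [0, 0, -2]},
    {"fingers": 30, "delta_pos": [-80, -6, 0], "angular": [0, 0, -5]},
    {"fingers": 30, "delta_pos": [-120, -8, 0], "angular": [0, 0, -8.5]},
    {"fingers": 30, "delta_pos": [-147, -10, 0], "angular": [0, 0, -8.5]},
    {"fingers": 30, "delta_pos": [-147, -10, 20], "angular": [0, 0, -8.5]},
    {"fingers": 30, "delta_pos": [-147, -10, 36], "angular": [0, 0, -8.5]},
    {"fingers": 30, "delta_pos": [-147, -10, 36], "angular": [0, 0, -8.5]},
    {"fingers": 30, "delta_pos": [-147, -10, 36], "angular": [0, 0, -8.5]},
  ],
)

```text
clock: 6.15
tool_pos: [0.4682, 0.2581, 0.0437]
orientation: [-179.9, 0.1, 91.5]
force: [-0.5, 0.1, -1.0]
opening: 0.047
gripper_force: 30.0
```

```bash
python3 - <<'E'
from h import *
o=ctrl.get_obs();print(o['tool_pos'],o['orientation'],o['force'])
im=ctrl.snapshot('wrist')[:,:,::-1];np.save('w4.npy',{'orientation':o['orientation'],'tool_pos':o['tool_pos']},allow_pickle=True);cv2.imwrite('pics/w4.png',im)
cv2.imwrite('pics/w4c.png',cv2.resize(im[130:240,190:330],None,fx=5.5,fy=5.5,interpolation=cv2.INTER_CUBIC))
E
```

```text
[0.46819114 0.25809505 0.04368998] [-1.79909373e+02  1.00903479e-01  9.15376739e+01] [-0.50543183  0.1403802  -0.98324316]
```

View pics/w4c.png

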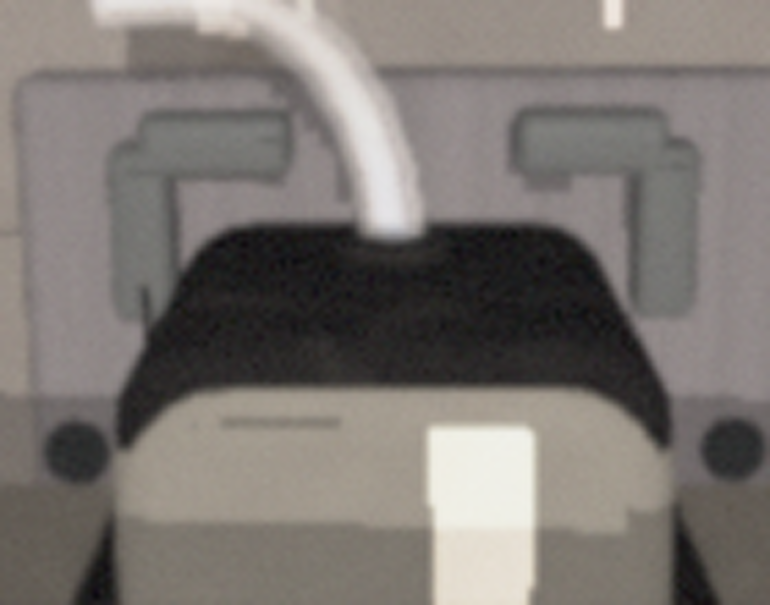

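Crop: the pump's bottom front edge is at crop row 228, and the inner edge of the end stops at row ≈180. The pump's mid column is 393 and the stops' mid column 404, so the pump must shift about +1.2 mm sideways. Next I'll check the gap along the plate.

```bash
python3 - <<'E'
from h import *
o=np.load('w4.npy',allow_pickle=True).item();c=cam('wrist',o)
A=R.from_euler('xyz',o['orientation'],degrees=True)
q=lambda x,y:(190+(x+.5)/5.5-.5,130+(y+.5)/5.5-.5)
for n,uv,z in(('pump low edge',q(390,228),.0232),('cream edge',q(390,388),.0732),('stop inner L',q(270,180),.018),('stop inner R',q(560,173),.018),('stop outer',q(210,112),.018),('stopL out',q(112,200),.018),('stopR out',q(697,200),.018),('plate end L',q(30,75),.01),('plate end R',q(740,70),.01)):
    print(n,(A.inv().apply(onz(c,uv,z)-o['tool_pos'])*1e3).round(1), onz(c,uv,z).round(4))
E
```

```text
pump low edge [[31.  -0.1 20.4]] [[0.4672 0.2891 0.0232]]
cream edge [[ 28.4   0.1 -29.6]] [[0.4676 0.2865 0.0732]]
stop inner L [[ 35.4 -13.4  25.6]] [[0.4538 0.293  0.018 ]]
stop inner R [[36.2 18.7 25.6]] [[0.4859 0.2947 0.018 ]]
stop outer [[ 42.9 -19.8  25.6]] [[0.4472 0.3004 0.018 ]]
stopL out [[ 33.1 -31.   25.7]] [[0.4363 0.2903 0.018 ]]
stopR out [[33.1 34.  25.6]] [[0.5012 0.2921 0.018 ]]
plate end L [[ 46.1 -41.1  33.7]] [[0.4259 0.303  0.01  ]]
plate end R [[46.6 39.6 33.5]] [[0.5065 0.3057 0.01  ]]
```

>>> apply_moves(
  deltas=[
    {"fingers": 30, "delta_pos": [1.4, 1.5, 0], "angular": [0, 0, 0]},
    {"fingers": 30, "delta_pos": [1.4, 1.5, 2], "angular": [0, 0, 0]},
    {"fingers": 30, "delta_pos": [1.4, 1.5, 4], "angular": [0, 0, 0]},
    {"fingers": 30, "delta_pos": [1.4, 1.5, 6], "angular": [0, 0, 0]},
    {"fingers": 30, "delta_pos": [1.4, 1.5, 8], "angular": [0, 0, 0]},
    {"fingers": 30, "delta_pos": [1.4, 1.5, 8], "angular": [0, 0, 0]},
  ],
)

```text
clock: 6.8
tool_pos: [0.4699, 0.2599, 0.0362]
orientation: [-180.0, 0.0, 91.5]
force: [0.9, 0.5, -1.1]
opening: 0.0466
gripper_force: 30.0
```

>>> apply_moves(
  deltas=[
    {"fingers": 30, "delta_pos": [0, 0, 1], "angular": [0, 0, 0]},
    {"fingers": 30, "delta_pos": [0, 0, 2], "angular": [0, 0, 0]},
    {"fingers": 30, "delta_pos": [0, 0, 3], "angular": [0, 0, 0]},
    {"fingers": 30, "delta_pos": [0, 0, 3.5], "angular": [0, 0, 0]},
    {"fingers": 30, "delta_pos": [0, 0, 4], "angular": [0, 0, 0]},
    {"fingers": 30, "delta_pos": [0, 0, 4], "angular": [0, 0, 0]},
  ],
)

```text
clock: 7.4
tool_pos: [0.4701, 0.26, 0.0325]
orientation: [-180.0, 0.0, 91.5]
force: [-0.0, 0.0, -2.2]
opening: 0.0471
gripper_force: 30.0
```

>>> apply_moves(
  deltas=[
    {"fingers": 30, "delta_pos": [0, 0, 0.7], "angular": [0, 0, 0]},
    {"fingers": 30, "delta_pos": [0, 0, 1.3], "angular": [0, 0, 0]},
    {"fingers": 30, "delta_pos": [0, 0, 1.3], "angular": [0, 0, 0]},
  ],
)

```text
clock: 7.7
tool_pos: [0.4701, 0.26, 0.0312]
orientation: [-180.0, 0.0, 91.5]
force: [-0.5, 0.8, -1.4]
opening: 0.0468
gripper_force: 30.0
```

>>> apply_moves(
  deltas=[
    {"fingers": 30, "delta_pos": [0, 0, 0.4], "angular": [0, 0, 0]},
    {"fingers": 30, "delta_pos": [0, 0, 0.8], "angular": [0, 0, 0]},
    {"fingers": 30, "delta_pos": [0, 0, 0.8], "angular": [0, 0, 0]},
  ],
)

```text
clock: 8.0
tool_pos: [0.4701, 0.2601, 0.0307]
orientation: [180.0, -0.0, 91.5]
force: [-1.0, -1.6, 1.5]
opening: 0.0467
gripper_force: 30.0
```

>>> apply_moves(
  deltas=[
    {"fingers": 80, "delta_pos": [0, 0, 0], "angular": [0, 0, 0]},
    {"fingers": 80, "delta_pos": [0, 0, 0], "angular": [0, 0, 0]},
    {"fingers": 80, "delta_pos": [0, 0, 0], "angular": [0, 0, 0]},
    {"fingers": 80, "delta_pos": [0, 0, 0], "angular": [0, 0, 0]},
    {"fingers": 80, "delta_pos": [0, 0, 0], "angular": [0, 0, 0]},
    {"fingers": 80, "delta_pos": [0, 0, -20], "angular": [0, 0, 0]},
    {"fingers": 80, "delta_pos": [20, 0, -60], "angular": [0, 0, 0]},
    {"fingers": 80, "delta_pos": [60, 0, -110], "angular": [0, 0, 0]},
    {"fingers": 80, "delta_pos": [80, 0, -150], "angular": [0, 0, 0]},
    {"fingers": 80, "delta_pos": [80, 0, -190], "angular": [0, 0, 0]},
  ],
)

```text
clock: 9.0
tool_pos: [0.4676, 0.3418, 0.2217]
orientation: [-180.0, 0.0, 91.6]
force: [0.4, 1.8, -0.7]
opening: 0.0799
gripper_force: 0.0
```

```bash
python3 - <<'E'
from h import *
o=ctrl.get_obs();print(o['tool_pos'],o['orientation'],o['force'],o['joint_pos'].round(1))
w=ctrl.snapshot('wrist')[:,:,::-1];t=ctrl.snapshot('top')[:,:,::-1];np.save('w5.npy',{'orientation':o['orientation'],'tool_pos':o['tool_pos']},allow_pickle=True)
cv2.imwrite('pics/w5.png',w);cv2.imwrite('pics/t5.png',t);c=cam('wrist',o)
print(proj(c,[(.47,.26,.06),(.47,.26,.01),(.47,.05,.11)]))
s=ctrl.snapshot('scene')[:,:,::-1];cv2.imwrite('pics/s5.png',s)
cv2.imwrite('pics/c5.png',np.hstack([cv2.resize(w,None,fx=.78,fy=.78),cv2.resize(s[100:310,195:405],(299,299))]))
E
```

```text
[0.4675891  0.34178082 0.22171602] [-1.79980033e+02  2.50603896e-02  9.16155228e+01] [ 0.44260798  1.845468   -0.67941158] [ 55.5  11.8 -12.1  -0.  -66.1 126.1]
[[261.30209228 242.91302222]
 [261.36091253 226.25265252]
 [256.28663612 425.90371202]]Traceback (most recent call last):
  File "<stdin>", line 7, in <module>
    return _nx.concatenate(arrs, 1, dtype=dtype, casting=casting)
           ~~~~~~~~~~~~~~~^^^^^^^^^^^^^^^^^^^^^^^^^^^^^^^^^^^^^^^
ValueError: all the input array dimensions except for the concatenation axis must match exactly, but along dimension 0, the array at index 0 has size 300 and the array at index 1 has size 299
```

```bash
python3 - <<'E'
from h import *
w=cv2.imread('pics/w5.png');s=cv2.imread('pics/s5.png')
cv2.imwrite('pics/c5.png',np.hstack([cv2.resize(w[140:320,150:370],(440,360)),cv2.resize(s[90:300,195:405],(360,360))]))
E
```

```text
(no output)
```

View pics/c5.png

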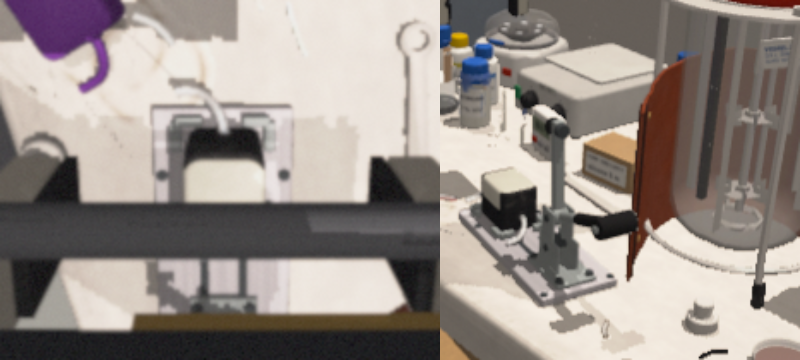

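The combined view shows the pump head seated upright between the stops, on the left at about (225,165). The lever is still open, with its roller at crop (613,225). The shield stands just beyond it. Next I'll plan the path to behind the roller with fingers shut and the tool's y axis along the plate.

```bash
python3 - <<'E'
from h import *
s=cam('scene');print('shield edge',[proj(s,(.533,.098,z)).round(0)[0].tolist() for z in(0,.1,.15,.2,.25,.3)])
o=ctrl.get_obs();P=[((.42,.20,.28),7),((.42,.02,.28),-78),((.42,-.03,.28),-160)]
for p,y in P:
    print(delta(p,[180,0,y],o));o=dict(tool_pos=np.array(p),orientation=np.array([180,0,y]))
E
```

```text
shield edge [[303.0, 254.0], [307.0, 205.0], [310.0, 179.0], [312.0, 151.0], [315.0, 121.0], [317.0, 90.0]]
(array([-140.3,  -52.8,  -56.9]), array([-1.00e-02, -4.40e-01,  8.46e+01]))
(array([-21.9, 178.7,   0. ]), array([-0., -0., 85.]))
(array([48.9, 10.4,  0. ]), array([ 0., -0., 82.]))
```

>>> apply_moves(
  deltas=[
    {"fingers": 0, "delta_pos": [-20, -53, -57], "angular": [0, 0, 8]},
    {"fingers": 0, "delta_pos": [-140, -53, -57], "angular": [0, 0, 84]},
    {"fingers": 0, "delta_pos": [-140, -53, -57], "angular": [0, 0, 84]},
    {"fingers": 0, "delta_pos": [-140, -53, -57], "angular": [0, 0, 84]},
    {"fingers": 0, "delta_pos": [-140, -53, -57], "angular": [0, 0, 84]},
    {"fingers": 0, "delta_pos": [-140, -53, -57], "angular": [0, 0, 84]},
    {"fingers": 0, "delta_pos": [-140, -53, -57], "angular": [0, 0, 84]},
    {"fingers": 0, "delta_pos": [-140, -53, -57], "angular": [0, 0, 84]},
    {"fingers": 0, "delta_pos": [-140, -53, -57], "angular": [0, 0, 84]},
    {"fingers": 0, "delta_pos": [-140, -53, -57], "angular": [0, 0, 84]},
  ],
)

```text
clock: 10.15
tool_pos: [0.4182, 0.198, 0.2762]
orientation: [179.9, 0.1, 7.2]
force: [-0.3, -0.3, 0.4]
opening: 0.0058
gripper_force: 0.0
```

>>> apply_moves(
  deltas=[
    {"fingers": 0, "delta_pos": [-22, 179, 0], "angular": [0, 0, 85]},
    {"fingers": 0, "delta_pos": [-22, 179, 0], "angular": [0, 0, 85]},
    {"fingers": 0, "delta_pos": [-22, 179, 0], "angular": [0, 0, 85]},
    {"fingers": 0, "delta_pos": [-22, 179, 0], "angular": [0, 0, 85]},
    {"fingers": 0, "delta_pos": [-22, 179, 0], "angular": [0, 0, 85]},
    {"fingers": 0, "delta_pos": [-22, 179, 0], "angular": [0, 0, 85]},
    {"fingers": 0, "delta_pos": [-22, 179, 0], "angular": [0, 0, 85]},
    {"fingers": 0, "delta_pos": [-22, 179, 0], "angular": [0, 0, 85]},
    {"fingers": 0, "delta_pos": [-22, 179, 0], "angular": [0, 0, 85]},
    {"fingers": 0, "delta_pos": [-22, 179, 0], "angular": [0, 0, 85]},
  ],
)

```text
clock: 11.15
tool_pos: [0.4197, 0.0179, 0.2763]
orientation: [179.9, -0.0, -77.8]
force: [-0.0, 0.3, 0.1]
opening: 0.0004
gripper_force: 0.0
```

>>> apply_moves(
  deltas=[
    {"fingers": 0, "delta_pos": [49, 10, 0], "angular": [0, 0, 82]},
    {"fingers": 0, "delta_pos": [49, 10, 0], "angular": [0, 0, 82]},
    {"fingers": 0, "delta_pos": [49, 10, 0], "angular": [0, 0, 82]},
    {"fingers": 0, "delta_pos": [49, 10, 0], "angular": [0, 0, 82]},
    {"fingers": 0, "delta_pos": [49, 10, 0], "angular": [0, 0, 82]},
    {"fingers": 0, "delta_pos": [49, 10, 0], "angular": [0, 0, 82]},
    {"fingers": 0, "delta_pos": [49, 10, 0], "angular": [0, 0, 82]},
    {"fingers": 0, "delta_pos": [49, 10, 0], "angular": [0, 0, 82]},
    {"fingers": 0, "delta_pos": [49, 10, 0], "angular": [0, 0, 82]},
    {"fingers": 0, "delta_pos": [49, 10, 0], "angular": [0, 0, 82]},
  ],
)

```text
clock: 12.15
tool_pos: [0.4205, -0.032, 0.2763]
orientation: [180.0, -0.1, -159.8]
force: [0.1, -0.4, 0.1]
opening: 0.0006
gripper_force: 0.0
```

```bash
python3 - <<'E'
from h import *
o=ctrl.get_obs();print(o['clock'],o['tool_pos'],o['orientation'],o['force'],o['joint_pos'].round(1))
for p in((.471,-.015,.26),(.471,-.008,.10)):print(delta(p,[180,0,181.5],o))
E
```

```text
12.15 [ 0.42054829 -0.03198064  0.27627915] [ 1.79980757e+02 -1.02389383e-01 -1.59819777e+02] [ 0.07451849 -0.43358973  0.12738049] [ 22.7  -6.2 -24.1  -0.  -72.2 -92.5]
(array([-53.2,  -1.5,  16.2]), array([ 0.  , -0.1 , 18.68]))
(array([-55.9,   5. , 176.2]), array([ 0.  , -0.1 , 18.68]))
```

>>> apply_moves(
  deltas=[
    {"fingers": 0, "delta_pos": [-53, -1, 16], "angular": [0, 0, 18.7]},
    {"fingers": 0, "delta_pos": [-53, -1, 16], "angular": [0, 0, 18.7]},
    {"fingers": 0, "delta_pos": [-53, -1, 16], "angular": [0, 0, 18.7]},
    {"fingers": 0, "delta_pos": [-53, -1, 60], "angular": [0, 0, 18.7]},
    {"fingers": 0, "delta_pos": [-54, 1, 100], "angular": [0, 0, 18.7]},
    {"fingers": 0, "delta_pos": [-55, 3, 140], "angular": [0, 0, 18.7]},
    {"fingers": 0, "delta_pos": [-55, 3, 174], "angular": [0, 0, 18.7]},
    {"fingers": 0, "delta_pos": [-55, 3, 174], "angular": [0, 0, 18.7]},
    {"fingers": 0, "delta_pos": [-55, 3, 174], "angular": [0, 0, 18.7]},
  ],
)

```text
clock: 13.05
tool_pos: [0.4714, -0.0099, 0.1041]
orientation: [-180.0, -0.0, -178.0]
force: [0.5, 0.1, 0.7]
opening: 0.0
gripper_force: 0.0
```

```bash
python3 - <<'E'
from h import *
o=ctrl.get_obs();print(o['clock'],o['tool_pos'],o['orientation'],o['force'],o['joint_pos'].round(1))
s=ctrl.snapshot('scene')[:,:,::-1];t=ctrl.snapshot('top')[:,:,::-1]
cv2.imwrite('pics/c6.png',np.hstack([cv2.resize(s[60:310,175:425],(400,400)),cv2.resize(t[100:260,210:370],(400,400))]))
E
```

```text
13.05 [ 0.47143854 -0.00993583  0.10412399] [-1.79957858e+02 -4.20183558e-02 -1.78042709e+02] [0.54819279 0.07507411 0.73230806] [  22.8    8.4  -33.9    0.   -47.8 -110.9]
```

View pics/c6.png

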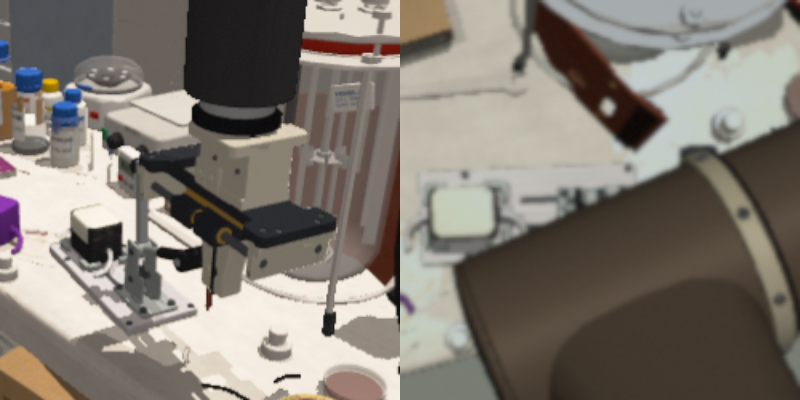

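The tool stands right behind the roller with the fingertips at roller height, and its body is clear of the clamp arm and shield. Now I'll feel for contact.

>>> apply_moves(
  deltas=[
    {"fingers": 0, "delta_pos": [0, 8, 4], "angular": [0, 0, 0]},
    {"fingers": 0, "delta_pos": [0, 15, 4], "angular": [0, 0, 0]},
    {"fingers": 0, "delta_pos": [0, 18, 4], "angular": [0, 0, 0]},
    {"fingers": 0, "delta_pos": [0, 20, 4], "angular": [0, 0, 0]},
    {"fingers": 0, "delta_pos": [0, 22, 4], "angular": [0, 0, 0]},
    {"fingers": 0, "delta_pos": [0, 24, 4], "angular": [0, 0, 0]},
    {"fingers": 0, "delta_pos": [0, 24, 4], "angular": [0, 0, 0]},
  ],
)

```text
clock: 13.85
tool_pos: [0.471, 0.0146, 0.0994]
orientation: [-180.0, -0.0, -178.2]
force: [0.9, 0.5, 0.3]
opening: 0.0007
gripper_force: 0.0
```

>>> apply_moves(
  deltas=[
    {"fingers": 0, "delta_pos": [0, 2, 0], "angular": [0, 0, 0]},
    {"fingers": 0, "delta_pos": [0, 4, 0], "angular": [0, 0, 0]},
    {"fingers": 0, "delta_pos": [0, 6, 0], "angular": [0, 0, 0]},
    {"fingers": 0, "delta_pos": [0, 6, 0], "angular": [0, 0, 0]},
  ],
)

```text
clock: 14.25
tool_pos: [0.4706, 0.0199, 0.0995]
orientation: [-179.9, -0.0, -178.2]
force: [1.1, -4.9, 1.3]
opening: 0.0007
gripper_force: 2.5
```

>>> apply_moves(
  deltas=[
    {"fingers": 0, "delta_pos": [0, 2, -6], "angular": [0, 0, 0]},
    {"fingers": 0, "delta_pos": [0, 5, -12], "angular": [0, 0, 0]},
    {"fingers": 0, "delta_pos": [0, 8, -17], "angular": [0, 0, 0]},
    {"fingers": 0, "delta_pos": [0, 8, -17], "angular": [0, 0, 0]},
  ],
)

```text
clock: 14.65
tool_pos: [0.4703, 0.0279, 0.1168]
orientation: [-179.9, -0.0, -178.2]
force: [1.4, -5.9, -0.1]
opening: 0.0004
gripper_force: 2.9
```

>>> apply_moves(
  deltas=[
    {"fingers": 0, "delta_pos": [0, 4, -8], "angular": [0, 0, 0]},
    {"fingers": 0, "delta_pos": [0, 8, -13], "angular": [0, 0, 0]},
    {"fingers": 0, "delta_pos": [0, 12, -18], "angular": [0, 0, 0]},
    {"fingers": 0, "delta_pos": [0, 16, -22], "angular": [0, 0, 0]},
    {"fingers": 0, "delta_pos": [0, 20, -26], "angular": [0, 0, 0]},
    {"fingers": 0, "delta_pos": [0, 25, -30], "angular": [0, 0, 0]},
    {"fingers": 0, "delta_pos": [0, 30, -33], "angular": [0, 0, 0]},
    {"fingers": 0, "delta_pos": [0, 30, -33], "angular": [0, 0, 0]},
  ],
)

```text
clock: 15.45
tool_pos: [0.4692, 0.0573, 0.1496]
orientation: [-179.9, -0.1, -178.2]
force: [1.0, -9.1, 0.8]
opening: 0.0007
gripper_force: 4.5
```

>>> apply_moves(
  deltas=[
    {"fingers": 0, "delta_pos": [0, 5, -4], "angular": [0, 0, 0]},
    {"fingers": 0, "delta_pos": [0, 10, -7], "angular": [0, 0, 0]},
    {"fingers": 0, "delta_pos": [0, 15, -10], "angular": [0, 0, 0]},
    {"fingers": 0, "delta_pos": [0, 20, -12], "angular": [0, 0, 0]},
    {"fingers": 0, "delta_pos": [0, 25, -14], "angular": [0, 0, 0]},
    {"fingers": 0, "delta_pos": [0, 30, -16], "angular": [0, 0, 0]},
    {"fingers": 0, "delta_pos": [0, 35, -17], "angular": [0, 0, 0]},
    {"fingers": 0, "delta_pos": [0, 40, -18], "angular": [0, 0, 0]},
    {"fingers": 0, "delta_pos": [0, 40, -18], "angular": [0, 0, 0]},
  ],
)

```text
clock: 16.35
tool_pos: [0.4678, 0.0972, 0.1673]
orientation: [-179.9, -0.1, -178.2]
force: [1.4, -8.5, -0.5]
opening: 0.0003
gripper_force: 4.1
```

>>> apply_moves(
  deltas=[
    {"fingers": 0, "delta_pos": [0, 4, -1], "angular": [0, 0, 0]},
    {"fingers": 0, "delta_pos": [0, 8, -2], "angular": [0, 0, 0]},
    {"fingers": 0, "delta_pos": [0, 12, -2], "angular": [0, 0, 0]},
    {"fingers": 0, "delta_pos": [0, 16, -3], "angular": [0, 0, 0]},
    {"fingers": 0, "delta_pos": [0, 20, -3], "angular": [0, 0, 0]},
    {"fingers": 0, "delta_pos": [0, 24, -3], "angular": [0, 0, 0]},
    {"fingers": 0, "delta_pos": [0, 28, -3], "angular": [0, 0, 0]},
    {"fingers": 0, "delta_pos": [0, 31, -3], "angular": [0, 0, 0]},
    {"fingers": 0, "delta_pos": [0, 31, -3], "angular": [0, 0, 0]},
  ],
)

```text
clock: 17.25
tool_pos: [0.467, 0.1297, 0.1702]
orientation: [180.0, -0.0, -178.2]
force: [-0.9, -2.1, -0.5]
opening: 0.0005
gripper_force: 0.9
```

>>> apply_moves(
  deltas=[
    {"fingers": 0, "delta_pos": [0, 2, 0], "angular": [0, 0, 0]},
    {"fingers": 0, "delta_pos": [0, 4, 0], "angular": [0, 0, 0]},
    {"fingers": 0, "delta_pos": [0, 6, 1], "angular": [0, 0, 0]},
    {"fingers": 0, "delta_pos": [0, 8, 1], "angular": [0, 0, 0]},
    {"fingers": 0, "delta_pos": [0, 8, 1], "angular": [0, 0, 0]},
  ],
)

```text
clock: 17.75
tool_pos: [0.4674, 0.138, 0.1696]
orientation: [180.0, 0.0, -178.1]
force: [-0.6, -0.1, -0.9]
opening: 0.0006
gripper_force: 0.0
```

>>> apply_moves(
  deltas=[
    {"fingers": 0, "delta_pos": [0, 1.5, 0], "angular": [0, 0, 0]},
    {"fingers": 0, "delta_pos": [0, 3, 0], "angular": [0, 0, 0]},
    {"fingers": 0, "delta_pos": [0, 4, 0], "angular": [0, 0, 0]},
    {"fingers": 0, "delta_pos": [0, 4, 0], "angular": [0, 0, 0]},
  ],
)

```text
clock: 18.15
tool_pos: [0.467, 0.1415, 0.1695]
orientation: [180.0, 0.0, -178.2]
force: [-0.2, -0.5, -0.0]
opening: 0.0004
gripper_force: 0.0
```

There's no reaction left, so the lever has snapped away from the fingers. I'll back off and look.

>>> apply_moves(
  deltas=[
    {"fingers": 0, "delta_pos": [0, -20, 0], "angular": [0, 0, 0]},
    {"fingers": 0, "delta_pos": [0, -50, 0], "angular": [0, 0, 0]},
    {"fingers": 0, "delta_pos": [10, -90, -20], "angular": [0, 0, 0]},
    {"fingers": 0, "delta_pos": [30, -130, -60], "angular": [0, 0, 0]},
    {"fingers": 0, "delta_pos": [50, -170, -80], "angular": [0, 0, 0]},
    {"fingers": 0, "delta_pos": [50, -200, -80], "angular": [0, 0, 0]},
    {"fingers": 0, "delta_pos": [50, -200, -80], "angular": [0, 0, 0]},
  ],
)

```text
clock: 18.85
tool_pos: [0.4229, -0.063, 0.2509]
orientation: [180.0, 0.2, -178.3]
force: [0.9, 0.9, 0.2]
opening: 0.0002
gripper_force: 0.0
```

```bash
python3 - <<'E'
from h import *
o=ctrl.get_obs();print(o['clock'],o['tool_pos'],o['force'])
s=ctrl.snapshot('scene')[:,:,::-1];t=ctrl.snapshot('top')[:,:,::-1]
cv2.imwrite('pics/c7.png',np.hstack([cv2.resize(s[110:310,175:375],(400,400),interpolation=2),cv2.resize(t[120:250,205:335],(400,400),interpolation=2)]))
E
```

```text
18.85 [ 0.42291091 -0.06297503  0.25094933] [0.85342905 0.90516475 0.23159967]
```

View pics/c7.png

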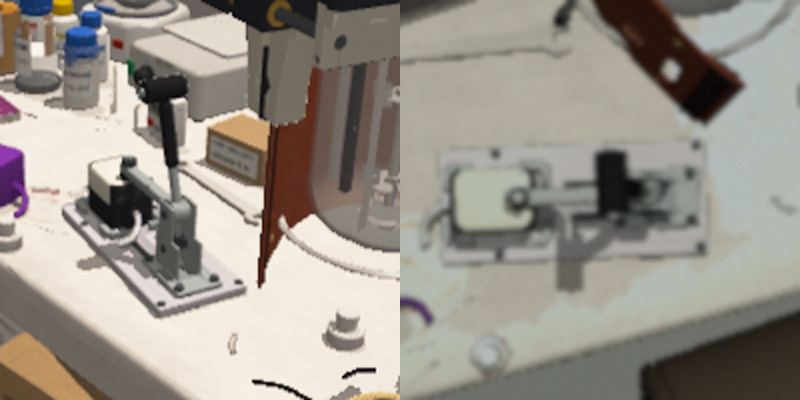

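The arm lies level with its foot on the pump head, at right-crop (515,200). The roller leans forward at right-crop (611,183). I'll do a numeric check of the roller before handing in.

```bash
python3 - <<'E'
from h import *
y=onz(cam('top'),(205+211*.325,120+183*.325),.18)[0,1];print('roller y',y,'from pivot',y-.147)
if y-.147>.026: print(ctrl.close_job())
E
```

```text
roller y 0.18009287200955082 from pivot 0.03309287200955083
the job is handed in; nothing more can be done
None
```

The pump head sits upright in the nest, let go, and the toggle clamp is snapped over and holding it. The job is handed in at about 19 s of the 64 s; no verdict came back, the plugs were not touched, and the highest force I read at the lever was about 9 N.

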